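Plug the shaft rest into the socket on the bench rail

TASK

Take the shaft rest out of its wooden storage block and plug its shank into the steel socket block that is clamped on the aluminium rail, fully home with the flange flat on the socket block and the V groove running along the rail, then let go of it. Nobody noted where along the rail the socket block was clamped, so find it by feel or by eye. Leave the pink grip and the steel butt cap where they lie.

Things in the scene. Friction and masses are not known exactly. Their poses are not given: they have to be found in the camera images.
- shaft_rest: Shaft rest, 350 g: steel shank below a steel flange, wooden head with a V groove above. Origin at the centre of the flange's underside, z up, y along the groove. Flange 50 (x) x 56 (y) x 8 mm. A half turn about z makes no difference. It starts standing in the storage block, flange on the block's top.
- rest_grip (a point): Point in the shaft rest's head, 32 mm above its origin. The head is 36 (x) x 60 (y) mm and reaches from 8 to 58 mm above the origin; its flat side faces, 36 mm apart across x, are good to grip. The V is cut in its top.
- rest_foot (a point): Centre of the foot of the shaft rest's shank, 42 mm below its origin. The shank is rectangular, 24 (x) x 36 (y) mm, with the edges of its foot slightly chamfered.
- storage: Fixed wooden storage block 100 (x) x 110 (y) x 55 (z) mm, origin at the centre of its underside; a vertical hole 30 (x) x 42 (y) mm through its centre holds the shaft rest loosely at the start.
- rail: Fixed flat aluminium rail 60 (x) x 250 (y) x 15 (z) mm lying on the bench, running along its y; origin at the centre of its underside. The steel socket block is clamped on it, centred across the rail and square to it, and cannot be shifted.
- rail_mid (a point): Middle of the rail's top, 15 mm above the bench (NOT the socket). The socket block, 60 (x) x 70 (y) x 50 (z) mm, stands on the rail, its top 65 mm above the bench. Its place is not measured: its centre is -45 to +45 mm along y from here. Hole in its middle 26 (x) x 38 (y) mm, 50 deep, mouth chamfered 2 mm. A thumbscrew sticks out 22 mm at its +x side.
- junior_grip: Loose pink rubber junior grip, 185 mm long, 22 to 30 mm thick, lying on the bench along its y; origin under its middle. To be left alone.
- butt_cap: Loose steel butt cap, 32 mm diameter, 28 mm high, standing on the bench; origin at the centre of its underside. To be left alone.
- toggle_clamp: Fixed steel toggle clamp, about 110 mm high, pressing a black graphite shaft (14 mm thick, from y -280 to +220 mm, its centre line 41 mm above the bench, over the origin's x). The base plate reaches from x -5 to 105 mm. Not needed for the job, only an obstacle; a grip bin with a low wooden gate stands behind it.
There are look-alikes about, which are no part of the job. What is shaped like the shaft_rest but purple or yellow is not meant.

How it is judged:
On the way:
1. the shaft rest is lifted clear out of the storage block (height (world z) of shaft_rest above 0.1 m), for 0.1 s.
At the end, for the whole second after the job is handed in: The shaft rest stands in the socket, released and at rest: underside of its flange 61 to 68 mm above the bench (socket block's top is 65), within 4 mm of the rail's centre line and 52 mm of the rail's middle, upright within 0.06 rad, its V groove along the rail within 0.12 rad (either way round) (z of shaft_rest in the frame of rail between 0.061 and 0.068 m and x of shaft_rest in the frame of rail between -0.004 and 0.004 m and y of shaft_rest in the frame of rail between -0.052 and 0.052 m and angle between shaft_rest's own z axis and vertical below 0.06 rad and angle between the y axis of shaft_rest and the y axis of rail, either way round below 0.12 rad and linear speed of shaft_rest below 0.02 m/s and contact force between shaft_rest and the fingers below 0.1 N); the robot touches nothing.
It fails at once if the pink grip is shifted by more than 15 mm (distance of junior_grip from where it was at the start of the episode above 0.015 m).
It fails at once if the butt cap is shifted by more than 15 mm (distance of butt_cap from where it was at the start of the episode above 0.015 m).
It also fails if it takes over 56 s, if anything falls off the work surface, if the arm or the gripper's body presses on something with over 40 N, if the wrist force passes 120 N, or if a joint passes its speed limit or range.

ROBOT

A 7-joint arm with a two-finger parallel gripper is mounted at the origin on the work surface. World frame = base frame: x ahead of the robot, y to its left, z up, the work surface at z = 0. Lengths are in m, angles in rad, forces in N, time in s.
With the tool pointing down it reaches from about 0.425 to 0.95 m from the base axis. Payload 4.7 kg.
Tool frame: the origin (TCP) lies at the very end of the fingers, on their centre line; the grasp point (between the pads) lies 19 mm behind it; z points along the fingers, y is the line along which they close (so a half turn about z gives the same grasp; the last joint's range is limited). The gripper opens to 87 mm and grips with 3 to 60 N. Pads are 19 mm wide; open, the fingers measure 117 mm over their backs; the gripper's body (75 mm by 190 mm) begins 51 mm behind the grasp point.
Start: joints at [1.073, 0.469, -0.049, 1.532, 0.024, 1.141, -0.082], TCP at [0.305, -0.602, 0.194] pointing down, gripper open.
Joint ranges: [-2.59, 2.59], [-0.33, 1.99], [-1.39, 1.29], [0.1, 2.45], [-1.04, 4.18], [0.21, 1.99], [-2.66, 2.66]. Speed limits (rad/s): [2.57, 2.57, 3.14, 3.14, 3.14, 3.14, 3.14].

INTERFACE

Orientations are given as a rotation vector (axis times angle).
In Python, from rig import arm gives the robot as it stands.
- The arm moves only by the shell command python3 -m creep 'ROWS' [OPENING] [FORCE]. ROWS is JSON, a list of rows, each an object with "translation": the shift along the tool's x, y, z in units of 30 mm (1.0 is 30 mm), a list of three; "twist": the turn, a rotation vector about the tool's x, y, z in rad, a list of three. In form: [{"translation": [tx, ty, tz], "twist": [wx, wy, wz]}, ...]. A call has 1 to 10 rows; each row shifts and turns the commanded pose from where the row before left it, along the tool's axes as they then stand; what a row does not reach is not made up. A row lasts 1/12 s, in which the tool goes at most 41.7 mm and 7.16 degrees, less where a joint would pass 70% of its speed; a pose out of reach is approached as far as the arm can. A call is refused whole if a number of a shift passes 1 or a number of a turn 0.125, either way. A call with a gripper value outside its range is refused whole. OPENING is the finger opening in mm, from 0 to 87, set as the call begins (- or left out, the last holds). The fingers move at their own pace and stop on an object; FORCE is the grip in N (left out, the last holds). Time passes only in rows, so rows that do not move let the fingers close. It gives the time, the measured TCP pose, the force, the opening and the grip force at its end, in the units of the state.
- arm.observe(): the state, without advancing time (a new reading comes with each control period).
- arm.grab_frame(name): name is "scene" or "top"; returns a dict with "pixels" (480x640x3 uint8, blue, green, red), "intrinsics" (3x3 intrinsics, pixels), "k1" (the pictures are not rectified: a ray, as slopes to the right and down, at radius r is drawn at 1 + k1 r^2 times it, then the intrinsics apply), "position" and "rotation" of the camera in the world. Camera axes: x right, y down, z forward; pixel columns grow to the right and rows downward; lengths in m; the calibration is good to about 2 mm. A picture is of the moment at which its call begins. There is no depth.
- arm.close_job(): hands the job in; it is judged then, once.
The state is a dict: "time_s": time; "q": joint angles; "joint_velocities": joint speeds; "joint_efforts": joint torques, N m; "eef_pos": TCP position; "tool_rot": TCP orientation; "force": force on the tool from outside, world axes, zero at the start; "torque": the same for the moment, N m; "width": opening from 0.0 (shut) to 1.0 (fully open); "grip_force": force on a finger pad.
Only numpy, scipy, OpenCV 4.12 (cv2) and the standard library are available. Lean on these libraries where they do the work, as an engineer would, in place of code of your own. Each camera call takes 0.05 s, during which the arm holds its last target. There are 200 camera calls.

## Working session

There is one attempt and no reset: what is moved stays moved. The work goes in short steps, Python scripts to look and compute and a shell command to move; the robot and the scene stay as the last step left them, time stands still between calls to the robot, and variables do not carry over. Pictures are saved under pics/ and viewed, at most 10 in all, crops included, and the job is handed in when it is done.

```bash
mkdir -p pics; ls; python3 - <<'E'
from rig import arm
import cv2,numpy as np
for n in("top","scene"):
    f=arm.grab_frame(n); cv2.imwrite(f"pics/{n}0.png",f["pixels"])
    print(n,np.round(f["intrinsics"],1).tolist(),f["k1"],np.round(f["position"],4).tolist(),np.round(f["rotation"],4).tolist())
s=arm.observe();print(s)
E
```

```text
pics
top [[493.1, 0.0, 315.6], [0.0, 493.1, 247.2], [0.0, 0.0, 1.0]] -0.07062341300265215 [0.5336, 0.0579, 1.0539] [-2.1561, 2.2145, -0.0348]
scene [[443.5, 0.0, 325.4], [0.0, 443.5, 232.5], [0.0, 0.0, 1.0]] -0.006715005112270568 [1.0195, -0.2937, 0.638] [-2.1352, -1.0463, 0.4172]
{'time_s': 0.1, 'q': array([ 1.07311626,  0.46938469, -0.04860153,  1.53352491,  0.02408072,
        1.14100057, -0.08232853]), 'joint_velocities': array([-0.00033938, -0.00222091,  0.00079091, -0.00338865,  0.00118663,
       -0.00024693, -0.00078652]), 'joint_efforts': array([-3.64470061e-04, -5.09168994e+01, -8.16943590e-02, -2.36827791e+01,
       -6.15098700e-02,  3.45099787e-02,  6.22610469e-05]), 'eef_pos': array([ 0.30472879, -0.60166599,  0.1932093 ]), 'tool_rot': array([-3.05405997e+00, -7.29240488e-01,  6.89796039e-04]), 'force': array([0.9805698 , 0.72544093, 0.0798453 ]), 'torque': array([0.00762509, 0.05939138, 0.03082435]), 'grip_force': 0.0, 'width': 0.9993760315194629}
```

View pics/top0.png

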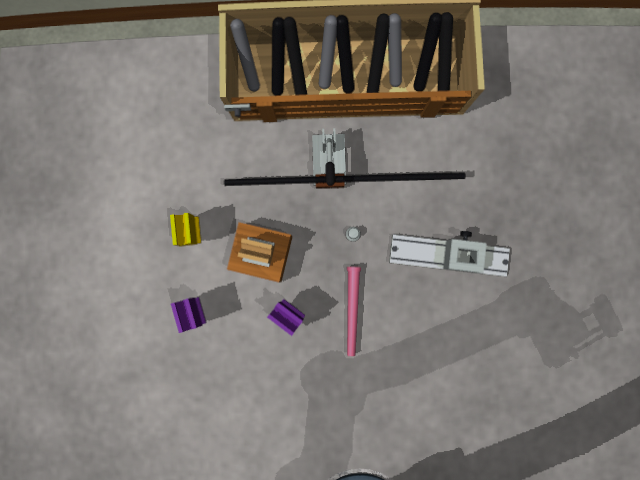

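View pics/scene0.png

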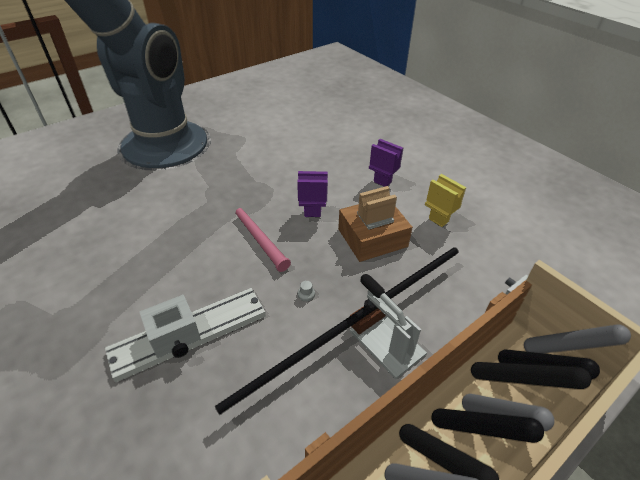

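Candidates, in top-image pixels: wooden head in the brown block (257,251), yellow (185,229), purple (188,314) and purple (286,317). The wooden one in the storage block fits the description. The others are the wrong colour and stand on the bench. The socket block is on the rail at about (468,256), and its thumbscrew points up in the image at (466,234).

```bash
python3 - <<'E'
import cv2,numpy as np
a=cv2.imread("pics/top0.png")
c=cv2.resize(a[210:290,215:305],None,fx=7,fy=7,interpolation=cv2.INTER_CUBIC)
for i in range(0,90,10): cv2.putText(c,str(215+i),(i*7,10),0,.35,(0,0,255));cv2.line(c,(i*7,0),(i*7,560),(0,0,255) if 0 else (0,255,255),1) if i%20==5 else cv2.line(c,(i*7,12),(i*7,18),(0,0,255),1)
for i in range(0,80,10): cv2.putText(c,str(210+i),(0,i*7+4),0,.35,(0,0,255))
cv2.imwrite("pics/c1.png",c)
c=cv2.resize(a[222:287,385:517],None,fx=6,fy=6,interpolation=cv2.INTER_CUBIC)
for i in range(0,132,10): cv2.putText(c,str(385+i),(i*6,10),0,.35,(0,0,255));cv2.line(c,(i*6,12),(i*6,18),(0,0,255),1)
for i in range(0,65,10): cv2.putText(c,str(222+i),(0,i*6+4),0,.35,(0,0,255))
cv2.imwrite("pics/c2.png",c)
E
```

```text
(no output)
```

View pics/c1.png

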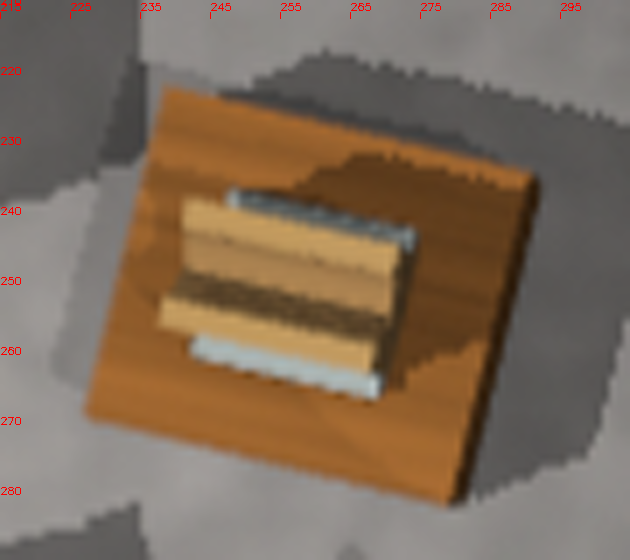

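View pics/c2.png

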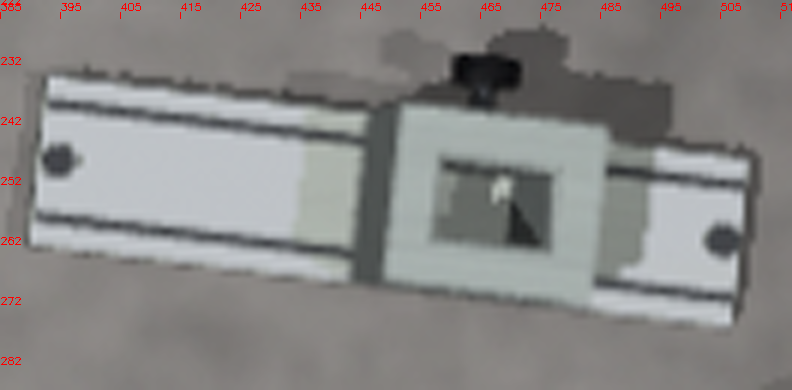

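The crops confirm it: a wooden V head with the steel flange showing, in the brown block, at about (254,251). The socket block top has corners at about (451,239), (486,243), (483,272) and (448,269).

```bash
cat > h.py <<'E'
import numpy as np,cv2
from scipy.spatial.transform import Rotation as R
def pix2world(f,p,z):
    p=np.array(p,float).reshape(-1,1,2); K=np.array(f["intrinsics"])
    u=cv2.undistortPoints(p,K,np.array([f["k1"],0,0,0,0.]),).reshape(-1,2)
    rot=np.array(f["rotation"]); M=R.from_rotvec(rot).as_matrix() if rot.ndim==1 else rot
    d=np.c_[u,np.ones(len(u))]@M.T; c=np.array(f["position"])
    return c+d*((z-c[2])/d[:,2])[:,None]
def proj(f,P):
    rot=np.array(f["rotation"]); M=R.from_rotvec(rot).as_matrix(); X=(np.array(P)-f["position"])@M
    return cv2.projectPoints(X.reshape(-1,1,3),np.zeros(3),np.zeros(3),np.array(f["intrinsics"]),np.array([f["k1"],0,0,0,0.]))[0].reshape(-1,2)
def rep(q): # TL,TR,BR,BL
    c=q.mean(0); e=(q[1]+q[2]-q[0]-q[3])/2; g=(q[0]+q[1]-q[2]-q[3])/2
    return np.round(c*1000,1),'len %.1f wid %.1f ang %.4f ang2 %.4f'%(1e3*np.hypot(*e[:2]),1e3*np.hypot(*g[:2]),np.arctan2(e[1],e[0]),np.arctan2(g[1],g[0]))
E
python3 - <<'E'
from h import *; from rig import arm
f=arm.grab_frame("top")
o1=lambda a:(np.array(a)+.5)/7-.5+[215,210]
o2=lambda a:(np.array(a)+.5)/6-.5+[385,222]
for n,a,z in(("head",o1([(183,200),(405,245),(375,375),(160,325)]),.113),("stor",o1([(163,87),(537,178),(460,505),(88,413)]),.055),
 ("flange",o1([(230,190),(414,232),(379,397),(192,355)]),.063),
 ("sock",o2([(397,105),(610,127),(593,305),(383,283)]),.065),("hole",o2([(440,157),(553,172),(550,250),(433,240)]),.065),("rail",o2([(47,75),(752,155),(733,325),(30,245)]),.015)):
    print(n,*rep(pix2world(f,a,z)))
s=arm.observe(); print(R.from_rotvec(s["tool_rot"]).as_matrix().round(4))
E
```

```text
head [579.5 192.9 113. ] len 61.6 wid 35.7 ang -1.8107 ang2 -0.2259
stor [579.5 192.3  55. ] len 112.3 wid 97.4 ang -1.8371 ang2 -0.2502
flange [579.7 193.5  63. ] len 55.2 wid 48.7 ang -1.8193 ang2 -0.2391
sock [ 559.7 -227.1   65. ] len 71.6 wid 59.9 ang -1.7015 ang2 -0.1286
hole [ 559.7 -226.5   65. ] len 38.9 wid 27.0 ang -1.7062 ang2 -0.1036
rail [ 563.7 -204.8   15. ] len 250.2 wid 60.2 ang -1.7111 ang2 -0.1455
[[ 8.921e-01  4.518e-01 -7.000e-04]
 [ 4.518e-01 -8.921e-01  1.300e-03]
 [-1.000e-04 -1.500e-03 -1.000e+00]]
```

```bash
python3 -m creep '[{"translation":[0,0,-0.5],"twist":[0,0,-0.123]},{"translation":[0,0,-0.5],"twist":[0,0,-0.123]},{"translation":[0,0,-0.5],"twist":[0,0,-0.123]},{"translation":[0,0,-0.5],"twist":[0,0,-0.123]},{"translation":[0,0,-0.5],"twist":[0,0,-0.123]},{"translation":[0,0,-0.5],"twist":[0,0,-0.123]},{"translation":[0,0,-0.5],"twist":[0,0,-0.123]},{"translation":[0.5,0,0],"twist":[0,0,0]},{"translation":[0.8,0.1,0],"twist":[0,0,0]},{"translation":[1,0.1,0],"twist":[0,0,0]}]' 87 20
python3 -m creep '[{"translation":[1,0.1,0],"twist":[0,0,0]},{"translation":[1,0.1,0],"twist":[0,0,0]},{"translation":[1,0.1,0],"twist":[0,0,0]},{"translation":[1,0.1,0],"twist":[0,0,0]},{"translation":[1,0.1,0],"twist":[0,0,0]},{"translation":[1,0.1,0],"twist":[0,0,0]},{"translation":[1,0.1,0],"twist":[0,0,0]},{"translation":[1,0.1,0],"twist":[0,0,0]},{"translation":[1,0.1,0],"twist":[0,0,0]},{"translation":[0,0,0],"twist":[0,0,0]}]'
```

```text
time_s: 0.98
eef_pos: [0.326, -0.5374, 0.2985]
tool_rot: [-2.476, -1.933, 0.001]
force: [0.5, -0.0, -0.2]
width: 1.005
grip_force: 0.0
time_s: 1.82
eef_pos: [0.4205, -0.2739, 0.2995]
tool_rot: [-2.462, -1.95, -0.004]
force: [0.7, -0.0, -0.0]
width: 1.002
grip_force: 0.0
```

```bash
python3 -m creep '[{"translation":[1,0.1,0],"twist":[0,0,0]},{"translation":[1,0.1,0],"twist":[0,0,0]},{"translation":[1,0.1,0],"twist":[0,0,0]},{"translation":[1,0.1,0],"twist":[0,0,0]},{"translation":[1,0.1,0],"twist":[0,0,0]},{"translation":[1,0.1,0],"twist":[0,0,0]},{"translation":[1,0.1,0],"twist":[0,0,0]},{"translation":[1,0.1,0],"twist":[0,0,0]},{"translation":[1,0.1,0],"twist":[0,0,0]},{"translation":[1,0.1,0],"twist":[0,0,0]}]'
python3 -m creep '[{"translation":[1,0.1,0],"twist":[0,0,0]},{"translation":[1,0.1,0],"twist":[0,0,0]},{"translation":[1,0.1,0],"twist":[0,0,0]},{"translation":[1,0.1,0],"twist":[0,0,0]},{"translation":[1,0.1,0],"twist":[0,0,0]},{"translation":[0.8,0.1,0],"twist":[0,0,0]},{"translation":[0.5,0,0],"twist":[0,0,0]},{"translation":[0,0,0],"twist":[0,0,0]},{"translation":[0,0,0],"twist":[0,0,0]}]'
cat >> h.py <<'E'
def plan(s,xyz,yaw):
    M=R.from_rotvec(s["tool_rot"]).as_matrix()
    T=np.c_[[-np.sin(yaw),np.cos(yaw),0],[np.cos(yaw),np.sin(yaw),0],[0,0,-1]]
    print("pos",s["eef_pos"].round(4),"units",(M.T@(np.array(xyz)-s["eef_pos"])/.03).round(3),"twist",R.from_matrix(M.T@T).as_rotvec().round(4),"t",round(s["time_s"],2))
E
python3 -c "
from h import *; from rig import arm
plan(arm.observe(),[.5795,.193,.069],-.243)"
```

```text
time_s: 2.65
eef_pos: [0.5188, 0.0044, 0.299]
tool_rot: [2.473, 1.938, -0.001]
force: [0.5, -0.5, 1.3]
width: 1.0
grip_force: 0.0
time_s: 3.4
eef_pos: [0.581, 0.1829, 0.2986]
tool_rot: [-2.47, -1.94, 0.002]
force: [-0.0, -0.7, -0.2]
width: 1.001
grip_force: 0.0
pos [0.581  0.1829 0.2986] units [ 0.319 -0.121  7.653] twist [-0.0009  0.0006  0.0037] t 3.4
```

```bash
python3 -m creep '[{"translation":[0.32,-0.12,0.5],"twist":[0,0,0]},{"translation":[0,0,0.9],"twist":[0,0,0]},{"translation":[0,0,0.9],"twist":[0,0,0]},{"translation":[0,0,0.9],"twist":[0,0,0]},{"translation":[0,0,0.9],"twist":[0,0,0]},{"translation":[0,0,0.9],"twist":[0,0,0]},{"translation":[0,0,0.8],"twist":[0,0,0]},{"translation":[0,0,0.5],"twist":[0,0,0]},{"translation":[0,0,0],"twist":[0,0,0]},{"translation":[0,0,0],"twist":[0,0,0]}]'
python3 - <<'E'
from h import *; from rig import arm
plan(arm.observe(),[.5795,.193,.069],-.243)
f=arm.grab_frame("scene");cv2.imwrite("pics/s1.png",cv2.resize(f["pixels"][100:300,260:500],None,fx=3,fy=3))
E
```

```text
time_s: 4.23
eef_pos: [0.58, 0.1908, 0.1098]
tool_rot: [2.474, 1.936, -0.003]
force: [-0.2, 0.6, -0.1]
width: 1.002
grip_force: 0.0
pos [0.58   0.1908 0.1098] units [ 0.069 -0.034  1.36 ] twist [-0.0008  0.0016 -0.    ] t 4.23
```

View pics/s1.png

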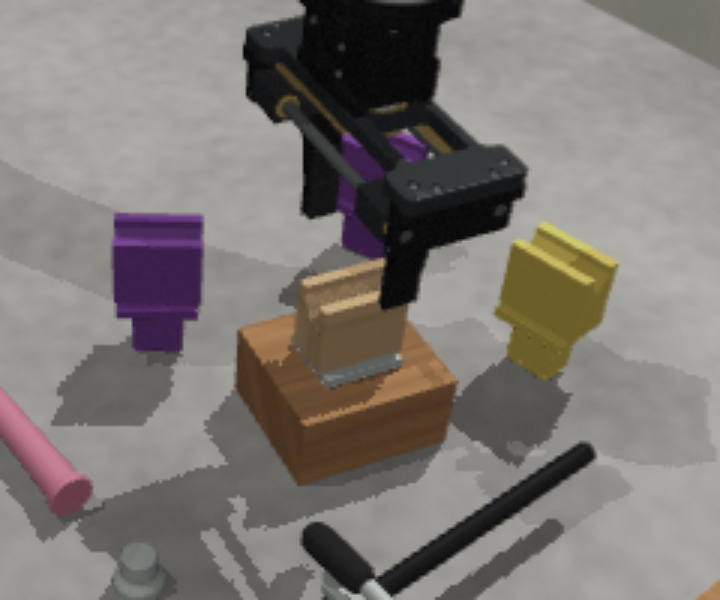

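The open fingers hang either side of the wooden head, with the near fingertip at crop (400,280) and the head top at about (352,290). I'll check the head position by projecting it into this view.

```bash
python3 - <<'E'
from h import *; from rig import arm
f=arm.grab_frame("scene")
c=np.array([.5795,.193,0]);x=np.array([np.cos(-.243),np.sin(-.243),0]);y=np.array([-x[1],x[0],0])
P=[c+a*x+b*y+[0,0,.113] for a,b in((.018,.03),(.018,-.03),(-.018,-.03),(-.018,.03))]+[c+a*x+b*y+[0,0,.055] for a,b in((.05,.055),(.05,-.055),(-.05,-.055))]+[c+.05*x+[0,0,.11]]
print(((proj(f,P)-[260,100])*3).round())
E
```

```text
[[409. 290.]
 [324. 314.]
 [297. 280.]
 [380. 257.]
 [456. 379.]
 [305. 427.]
 [235. 329.]
 [393. 337.]]
```

The projection matches the picture to within 1–2 px, so I'll descend and grip.

```bash
python3 -m creep '[{"translation":[0.07,-0.03,0.4],"twist":[0,0,0]},{"translation":[0,0,0.4],"twist":[0,0,0]},{"translation":[0,0,0.4],"twist":[0,0,0]},{"translation":[0,0,0.15],"twist":[0,0,0]},{"translation":[0,0,0],"twist":[0,0,0]},{"translation":[0,0,0],"twist":[0,0,0]}]'
python3 -m creep '[{"translation":[0,0,0],"twist":[0,0,0]},{"translation":[0,0,0],"twist":[0,0,0]},{"translation":[0,0,0],"twist":[0,0,0]},{"translation":[0,0,0],"twist":[0,0,0]},{"translation":[0,0,0],"twist":[0,0,0]},{"translation":[0,0,0],"twist":[0,0,0]},{"translation":[0,0,0],"twist":[0,0,0]},{"translation":[0,0,0],"twist":[0,0,0]}]' 20 35
```

```text
time_s: 4.83
eef_pos: [0.5794, 0.195, 0.069]
tool_rot: [-2.472, -1.938, 0.002]
force: [-0.7, 0.4, -0.2]
width: 1.001
grip_force: 0.0
time_s: 5.5
eef_pos: [0.5797, 0.195, 0.0697]
tool_rot: [2.472, 1.938, 0.0]
force: [0.7, 0.2, 0.2]
width: 0.476
grip_force: 0.0
```

```bash
python3 -m creep '[{"translation":[0,0,0],"twist":[0,0,0]},{"translation":[0,0,0],"twist":[0,0,0]},{"translation":[0,0,0],"twist":[0,0,0]},{"translation":[0,0,0],"twist":[0,0,0]},{"translation":[0,0,0],"twist":[0,0,0]}]'
python3 -m creep '[{"translation":[0,0,-0.2],"twist":[0,0,0]},{"translation":[0,0,-0.4],"twist":[0,0,0]},{"translation":[0,0,-0.7],"twist":[0,0,0]},{"translation":[0,0,-0.7],"twist":[0,0,0]},{"translation":[0,0,-0.7],"twist":[0,0,0]},{"translation":[0,0,-0.7],"twist":[0,0,0]},{"translation":[0,0,-0.7],"twist":[0,0,0]},{"translation":[0,0,-0.5],"twist":[0,0,0]},{"translation":[0,0,-0.3],"twist":[0,0,0]},{"translation":[0,0,0],"twist":[0,0,0]}]'
python3 -c "
from h import *; from rig import arm
plan(arm.observe(),[.560,-.227,.215],-.14)"
```

```text
time_s: 5.92
eef_pos: [0.5799, 0.195, 0.0697]
tool_rot: [2.472, 1.938, 0.0]
force: [1.0, -0.5, -1.0]
width: 0.408
grip_force: 34.9
time_s: 6.75
eef_pos: [0.5806, 0.1958, 0.2194]
tool_rot: [2.471, 1.938, 0.006]
force: [-0.2, -0.6, -2.4]
width: 0.414
grip_force: 34.9
pos [0.5806 0.1958 0.2194] units [-13.849   2.695   0.125] twist [ 0.0038 -0.002  -0.1009] t 6.75
```

```bash
python3 -m creep '[{"translation":[-0.4,0.2,0],"twist":[0,0,0]},{"translation":[-0.8,0.2,0],"twist":[0,0,0]},{"translation":[-1,0.2,0],"twist":[0,0,0]},{"translation":[-1,0.2,0],"twist":[0,0,0]},{"translation":[-1,0.2,0],"twist":[0,0,0]},{"translation":[-1,0.2,0],"twist":[0,0,0]},{"translation":[-1,0.2,0],"twist":[0,0,0]},{"translation":[-1,0.2,0],"twist":[0,0,0]},{"translation":[-1,0.2,0],"twist":[0,0,0]},{"translation":[-1,0.2,0],"twist":[0,0,0]}]'
python3 -m creep '[{"translation":[-1,0.2,0],"twist":[0,0,0]},{"translation":[-1,0.2,0],"twist":[0,0,0]},{"translation":[-1,0.2,0],"twist":[0,0,0]},{"translation":[-0.7,0.1,0],"twist":[0,0,0]},{"translation":[-0.4,0,0],"twist":[0,0,0]},{"translation":[-0.2,0,0],"twist":[0,0,0]},{"translation":[0,0,0],"twist":[0,0,-0.05]},{"translation":[0,0,0],"twist":[0,0,-0.05]},{"translation":[0,0,0],"twist":[0,0,0]},{"translation":[0,0,0],"twist":[0,0,0]}]'
python3 - <<'E'
from h import *; from rig import arm
s=arm.observe()
plan(s,[.560,-.227,.215],-.14)
f=arm.grab_frame("scene");cv2.imwrite("pics/s2full.png",f["pixels"])
M=R.from_rotvec(s["tool_rot"]).as_matrix();x=M[:,1];y=M[:,0];z=-M[:,2]
o=s["eef_pos"]-.0147*z
c=proj(f,[o+a*.012*x+b*.018*y-.042*z for a in(1,-1) for b in(1,-1)]+[o+a*.025*x+b*.028*y for a in(1,-1) for b in(1,-1)])
lo=(c.mean(0)-[75,60]).astype(int); im=f["pixels"][lo[1]:lo[1]+120,lo[0]:lo[0]+150]
cv2.imwrite("pics/s2.png",cv2.resize(im,None,fx=5,fy=5,interpolation=cv2.INTER_CUBIC)); print(lo,((c-lo+.5)*5-.5).round(1).tolist())
E
```

```text
time_s: 7.58
eef_pos: [0.5704, -0.0903, 0.2149]
tool_rot: [-2.472, -1.936, 0.004]
force: [0.1, -0.5, -3.2]
width: 0.408
grip_force: 34.9
time_s: 8.42
eef_pos: [0.5615, -0.2161, 0.2163]
tool_rot: [-2.37, -2.06, -0.0]
force: [-1.1, -0.1, -3.2]
width: 0.407
grip_force: 34.9
pos [ 0.5615 -0.2161  0.2163] units [-0.366  0.001  0.041] twist [-0.0009 -0.0009 -0.0001] t 8.42
[ 80 203] [[475.1, 358.7], [345.5, 407.6], [450.5, 303.0], [323.3, 349.5], [492.7, 274.0], [277.1, 352.4], [439.0, 158.9], [232.6, 229.3]]
```

View pics/s2.png

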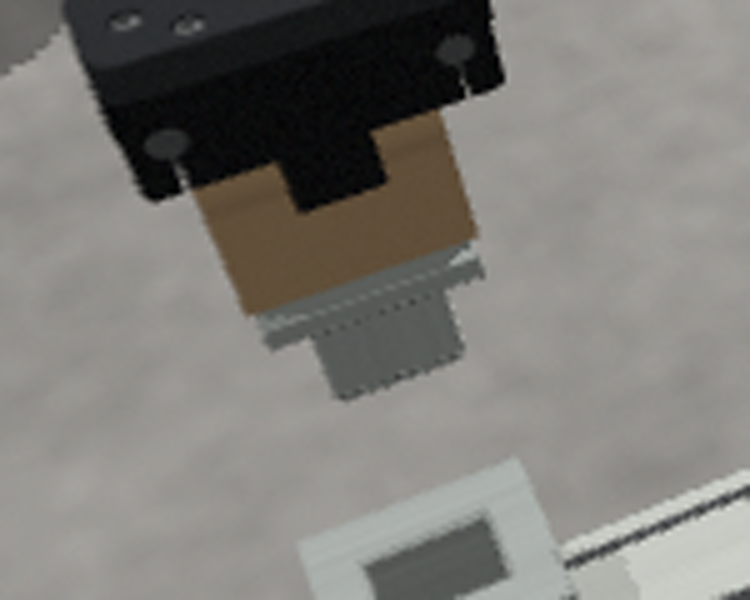

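The crop shows the rest hanging upright. Its flange's lower corners are at (267,348) and (484,276) and its foot corners at (343,402) and (463,355), about 2 mm along −tool x from the TCP axis. The socket corners are at (300,543) and (517,458). I'll check the socket in this same camera.

```bash
python3 - <<'E'
from h import *; from rig import arm
f=arm.grab_frame("scene"); lo=[80,203]
o=lambda a:(np.array(a)+.5)/5-.5+lo
w=pix2world(f,o([(300,543),(517,458),(362,570),(488,517),(508,575)]),.065)
x=np.array([np.cos(-.14),np.sin(-.14)]);y=np.array([-x[1],x[0]])
d=w[:,:2]-[.560,-.227]
print((np.c_[d@x,d@y]*1e3).round(1))
w=pix2world(f,o([(267,348),(484,276)]),.2163-.0147); d=w[:,:2]-arm.observe()["eef_pos"][:2]; print((np.c_[d@x,d@y]*1e3).round(1))
w=pix2world(f,o([(343,402),(463,355)]),.2163-.0567); d=w[:,:2]-arm.observe()["eef_pos"][:2]; print((np.c_[d@x,d@y]*1e3).round(1))
plan(arm.observe(),[.560+.0003,-.227+.002,.135],-.14)
E
```

```text
[[-30.  -34.1]
 [-29.7  34.5]
 [-10.5 -20.1]
 [-11.3  19.5]
 [ 13.2  18.3]]
[[ 22.1 -29.4]
 [ 24.4  26.3]]
[[  9.5 -17.5]
 [  8.8  16. ]]
pos [ 0.5616 -0.2166  0.2165] units [-0.283 -0.004  2.716] twist [-0.0004 -0.0004 -0.0005] t 8.52
```

```bash
python3 -m creep '[{"translation":[-0.3,0.01,0.2],"twist":[0,0,0]},{"translation":[0,0,0.5],"twist":[0,0,0]},{"translation":[0,0,0.6],"twist":[0,0,0]},{"translation":[0,0,0.6],"twist":[0,0,0]},{"translation":[0,0,0.4],"twist":[0,0,0]},{"translation":[0,0,0.3],"twist":[0,0,0]},{"translation":[0,0,0.1],"twist":[0,0,0]},{"translation":[0,0,0],"twist":[0,0,0]},{"translation":[0,0,0],"twist":[0,0,0]},{"translation":[0,0,0],"twist":[0,0,0]}]'
python3 - <<'E'
from h import *; from rig import arm
s=arm.observe(); plan(s,[.5607,-.2257,.0797],-.14)
f=arm.grab_frame("scene");c=proj(f,[[.56,-.227,.075]])[0];lo=(c-[60,50]).astype(int);print(lo)
cv2.imwrite("pics/s3.png",cv2.resize(f["pixels"][lo[1]:lo[1]+100,lo[0]:lo[0]+120],None,fx=6,fy=6,interpolation=cv2.INTER_CUBIC))
E
```

```text
time_s: 9.35
eef_pos: [0.5616, -0.2267, 0.1367]
tool_rot: [2.371, 2.058, 0.002]
force: [0.2, -0.1, -2.4]
width: 0.41
grip_force: 34.9
pos [ 0.5616 -0.2267  0.1367] units [ 0.031 -0.039  1.901] twist [ 0.0021  0.0004 -0.001 ] t 9.35
[105 262]
```

View pics/s3.png

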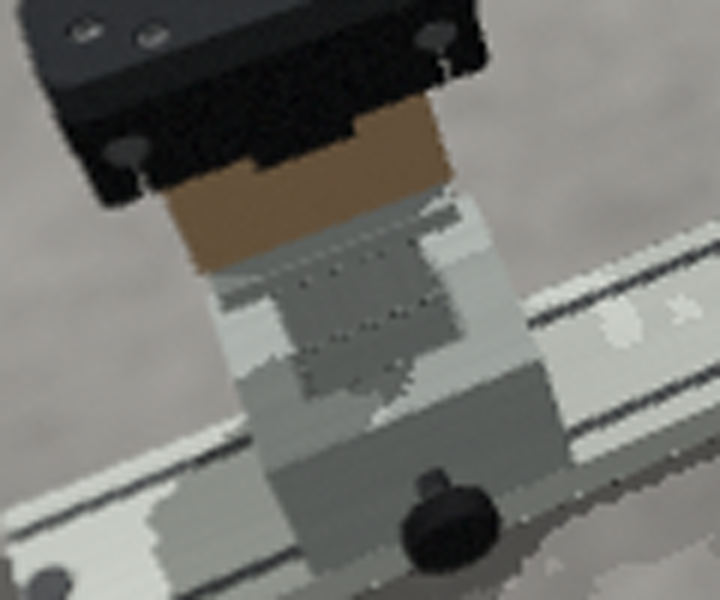

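The shank foot (dotted edge at about (300,352) to (440,300)) sits just above the hole mouth. I'll lower it slowly and watch the force.

```bash
python3 -m creep '[{"translation":[0.03,-0.03,0.1],"twist":[0,0,0]},{"translation":[0,0,0.15],"twist":[0,0,0]},{"translation":[0,0,0.15],"twist":[0,0,0]},{"translation":[0,0,0.15],"twist":[0,0,0]},{"translation":[0,0,0.1],"twist":[0,0,0]},{"translation":[0,0,0],"twist":[0,0,0]},{"translation":[0,0,0],"twist":[0,0,0]}]'
python3 -c "
from h import *; from rig import arm
s=arm.observe(); plan(s,[.5607,-.2257,.0797],-.14)"
```

```text
time_s: 9.98
eef_pos: [0.5598, -0.2255, 0.1158]
tool_rot: [-2.372, -2.059, 0.0]
force: [-0.1, -0.2, -3.4]
width: 0.408
grip_force: 34.9
pos [ 0.5598 -0.2255  0.1158] units [-0.004  0.03   1.202] twist [-0.0006 -0.0002 -0.001 ] t 9.98
```

The foot is 6 mm below the mouth with no contact force, so I'll continue down.

```bash
python3 -m creep '[{"translation":[0,0,0.15],"twist":[0,0,0]},{"translation":[0,0,0.15],"twist":[0,0,0]},{"translation":[0,0,0.15],"twist":[0,0,0]},{"translation":[0,0,0.15],"twist":[0,0,0]},{"translation":[0,0,0],"twist":[0,0,0]},{"translation":[0,0,0],"twist":[0,0,0]}]'
```

```text
time_s: 10.48
eef_pos: [0.5598, -0.2255, 0.0977]
tool_rot: [-2.372, -2.059, 0.0]
force: [-0.3, -0.8, -2.6]
width: 0.404
grip_force: 34.9
```

```bash
python3 -m creep '[{"translation":[0,0,0.15],"twist":[0,0,0]},{"translation":[0,0,0.15],"twist":[0,0,0]},{"translation":[0,0,0.15],"twist":[0,0,0]},{"translation":[0,0,0.1],"twist":[0,0,0]},{"translation":[0,0,0],"twist":[0,0,0]},{"translation":[0,0,0],"twist":[0,0,0]}]'
```

```text
time_s: 10.98
eef_pos: [0.5599, -0.2255, 0.0814]
tool_rot: [-2.372, -2.059, 0.0]
force: [-0.4, -1.2, -2.9]
width: 0.412
grip_force: 34.9
```

```bash
python3 -m creep '[{"translation":[0,0,0.03],"twist":[0,0,0]},{"translation":[0,0,0.03],"twist":[0,0,0]},{"translation":[0,0,0.03],"twist":[0,0,0]},{"translation":[0,0,0],"twist":[0,0,0]},{"translation":[0,0,0],"twist":[0,0,0]}]'
```

```text
time_s: 11.4
eef_pos: [0.5603, -0.2256, 0.0796]
tool_rot: [2.372, 2.059, 0.0]
force: [-1.6, -0.5, 3.2]
width: 0.415
grip_force: 34.9
```

The upward force shows it's seated at z = 0.0796, as predicted. I'll release and go up.

```bash
Z='x'; python3 -m creep '[{"translation":[0,0,0],"twist":[0,0,0]},{"translation":[0,0,0],"twist":[0,0,0]},{"translation":[0,0,0],"twist":[0,0,0]},{"translation":[0,0,0],"twist":[0,0,0]},{"translation":[0,0,0],"twist":[0,0,0]},{"translation":[0,0,0],"twist":[0,0,0]},{"translation":[0,0,0],"twist":[0,0,0]},{"translation":[0,0,0],"twist":[0,0,0]},{"translation":[0,0,0],"twist":[0,0,0]},{"translation":[0,0,0],"twist":[0,0,0]}]' 87
python3 -m creep '[{"translation":[0,0,-0.1],"twist":[0,0,0]},{"translation":[0,0,-0.3],"twist":[0,0,0]},{"translation":[0,0,-0.6],"twist":[0,0,0]},{"translation":[0,0,-0.8],"twist":[0,0,0]},{"translation":[0,0,-0.8],"twist":[0,0,0]},{"translation":[0,0,-0.8],"twist":[0,0,0]},{"translation":[0,0,-0.6],"twist":[0,0,0]},{"translation":[0,0,-0.3],"twist":[0,0,0]},{"translation":[0,0,0],"twist":[0,0,0]},{"translation":[0,0,0],"twist":[0,0,0]}]'
python3 - <<'E'
from h import *; from rig import arm
f=arm.grab_frame("scene");lo=[90,240]
cv2.imwrite("pics/s4.png",cv2.resize(f["pixels"][240:370,90:250],None,fx=5,fy=5,interpolation=cv2.INTER_CUBIC)[:600])
x=np.array([np.cos(-.14),np.sin(-.14),0]);y=np.array([-x[1],x[0],0])
print(((proj(f,[[.56,-.227,.065]+a*x*.025+b*y*.028 for a in(1,-1) for b in(1,-1)])-lo+.5)*5).round())
E
```

```text
time_s: 12.23
eef_pos: [0.56, -0.2256, 0.0789]
tool_rot: [2.372, 2.059, 0.0]
force: [-0.3, -0.7, 0.1]
width: 0.984
grip_force: 0.0
time_s: 13.07
eef_pos: [0.5598, -0.2256, 0.208]
tool_rot: [2.372, 2.059, -0.0]
force: [0.6, -0.3, -0.4]
width: 1.0
grip_force: 0.0
[[501. 406.]
 [317. 483.]
 [452. 292.]
 [275. 362.]]
```

View pics/s4.png

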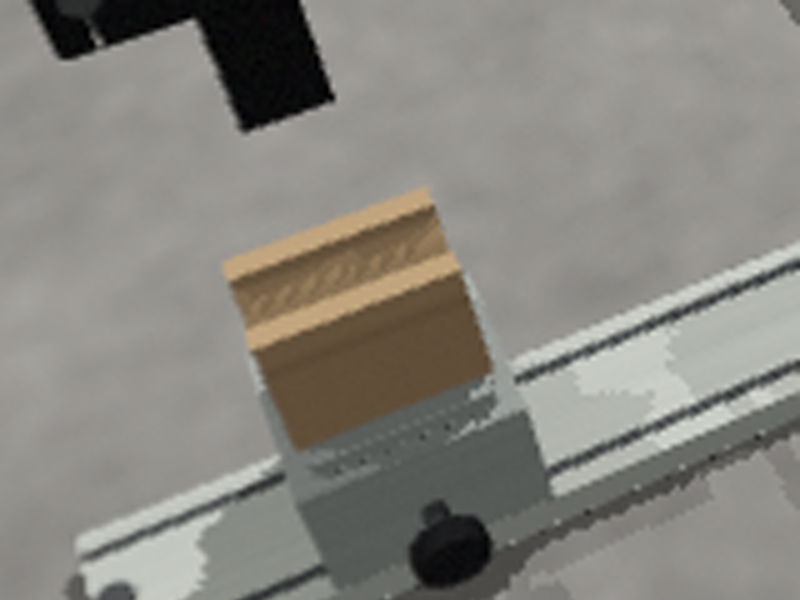

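The rest stands seated in the socket, with its flange on the block top at about (315,475) to (495,405), matching the projection. The groove runs along the rail and the gripper is clear.

```bash
python3 -c "
from rig import arm
print(arm.close_job())"
```

```text
the job is handed in; nothing more can be done
None
```

The shaft rest is plugged fully home in the socket block with its V groove along the rail, released and handed in at about 13 s; the hand-in reported no verdict, but the final picture shows it seated as intended.

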